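# Gas the tasting glass: start, then hold the dead-man lever at half flow

## Robot

A 6-joint arm with a two-finger parallel gripper is mounted at the origin on a cart in front of the work surface, level with it; the furniture and walls round the work are solid. World frame = base frame: x ahead of the robot, y to its left, z up, the work surface at z = 0. Lengths are in m, angles in rad, forces in N, time in s.
With the tool pointing down it reaches from about 0.35 to 0.85 m from the base axis. Payload 8.1 kg.
Tool frame: the origin (TCP) lies midway between the tips of the shut fingers; the grasp point (between the pads) lies 19 mm behind it; z points along the fingers, y is the line along which they close (so a half turn about z gives the same grasp; the last joint's range is limited). The gripper opens to 93 mm and grips with 3 to 60 N. Pads are 15 mm wide; open, the fingers measure 128 mm over their backs; the gripper's body (75 mm by 188 mm) begins 65 mm behind the grasp point.
Start: joints at [-1.261, 0.13, 1.488, -0, 1.523, -0.085], TCP at [0.231, -0.554, 0.219] pointing down, gripper open.
Joint ranges: [-2.96, 2.96], [-0.89, 2.26], [0.02, 2.5], [-1.34, 4.48], [0, 2.73], [-2.66, 2.66]. Speed limits (rad/s): [2.39, 2.39, 2.79, 3.14, 3.14, 3.14].

## Interface

Orientations are given as a rotation vector (axis times angle).
In Python, from plant import read_state, read_camera, camera_model, close_job gives the robot as it stands. The module is installed in compiled form; this text tells all that it offers.
- The arm moves only by the tool carry_out, never from a script. Its argument "moves" is a list of rows, each an object of numbers: "jaw": the finger opening in m, from 0 to 0.093; "dx", "dy", "dz": the shift along the tool's x, y, z in m; "yaw": the turn about the tool's z in rad. In form: [{"jaw": .., "dx": .., "dy": .., "dz": .., "yaw": ..}, ...]. A call has 1 to 8 rows; each row shifts and turns the commanded pose from where the row before left it, along the tool's axes as they then stand; what a row does not reach is not made up. A row lasts 1/8 s, in which the tool goes at most 62.5 mm and 10.7 degrees, less where a joint would pass 70% of its speed; a pose out of reach is approached as far as the arm can. A call is refused whole if a number of a shift passes 0.0625 or a number of a turn 0.188, either way. A call with a gripper value outside its range is refused whole. The fingers move at their own pace and stop on an object; "grip_force" is the grip in N (left out, the last holds). Time passes only in rows, so rows that do not move let the fingers close. It gives the time, the measured TCP pose, the force, the opening and the grip force at its end, in the units of the state.
- read_state(): the state, without advancing time (a new reading comes with each control period).
- read_camera(name): name is "scene" or "top"; returns the picture (384x512x3 uint8, red, green, blue); there is no depth.
- camera_model(name): a dict with "camera_matrix" (3x3 intrinsics, pixels), "view" (4x4, takes a point from world to camera coordinates). Camera axes: x right, y up, looking along -z (the intrinsics and any distortion apply to the point x, -y, -z); pixel columns grow to the right and rows downward; lengths in m; the calibration is good to about 2 mm. A picture is of the moment at which its call begins. camera_model takes no time and is no camera call.
- close_job(): hands the job in; it is judged then, once.
The state is a dict: "t": time; "q": joint angles; "dq": joint speeds; "joint_torque": joint torques, N m; "tool_pos": TCP position; "orientation": TCP orientation; "force": force on the tool from outside, world axes, zero at the start; "wrist_torque": the same for the moment, N m; "opening": finger opening in m; "gripper_force": force on a finger pad.
Only numpy, scipy, OpenCV 4.12 (cv2) and the standard library are available. Lean on these libraries where they do the work, as an engineer would, in place of code of your own. Each camera call takes 0.05 s, during which the arm holds its last target. There are 200 camera calls.

## Task

Blanket the tasting glass with gas: press the start button (the small one) fully down and let it come back up, then push the gas valve's spring lever down until the needle on its dial stands straight up on the long middle mark, which is half of the lever's travel, and keep it there. The lever springs back if let go, so finish while still holding it down with the fingers; never push it down to its stop. Do not press the big stop button, and leave the loose cork, the matchbox and the foil cutter where they are.

Things in the scene. Friction and masses are not known exactly. Their poses are not given: they have to be found in the camera images.
- valve: Gas valve, a fixed aluminium unit on a 205 x 110 mm dark foot plate (from 50 mm before to 155 mm behind the hinge). Origin: table level, right below the lever's hinge; z up, -x to the front, where the lever reaches out, roughly to the robot. Behind the hinge: housing 56 mm wide, 100 mm high; on it a 72 mm dial facing front, top 186 mm up; then the tasting glass under a pipe 142 mm high.
- lever_hinge (a point): Centre of the lever's hinge pin, 85 mm above the table, in the valve's body; the hinge axis is the valve's y.
- lever_pad (a point): Centre of the top face of the lever's black ribbed paddle (36 mm along the lever, 42 mm across, 13 mm thick), 110 mm out from the hinge. Push here from above; nothing lies under it. It moves with the lever: 124 mm above the table when free, 91.5 mm at half travel, 59 mm at the stop; at half travel it is 110 mm horizontally from the hinge, on the valve's -x side.
- lever (a joint): Angle of the lever, rad: 0 free (paddle end slanting 0.30 rad up), 0.30 half way (lever level, dial needle straight up), 0.60 at its stop. It grows as the paddle is pushed down. A spring drives it back: about 1.8 N on the paddle to begin to move it, 5.5 N at half travel, 9 N at the stop.
- needle (a joint): Angle of the dial's needle, rad, always 3.5 times the lever's: 0 leaning to the left (seen from the front), 1.05 straight up on the long mark, 2.1 leaning to the right. It only shows; do not touch it.
- start_box: Fixed aluminium box of the start button, 80 x 84 x 40 mm. Origin: centre of its underside.
- start_top (a point): Centre of the top of the start button, the small black one of 24 mm diameter in a steel collar of 40 mm diameter, in the middle of its box; 62 mm above the table when up (the collar's top is 52 mm up). It moves with the button.
- start (a joint): Travel of the start button, m: 0 up, 0.006 fully down. The spring takes 1.5 N to begin and 5 N fully down.
- stop_box: Fixed aluminium box of the stop button, the same 80 x 84 x 40 mm. Origin: centre of its underside. The two boxes and the valve stand side by side about 240 mm apart in any order.
- stop_top (a point): Centre of the top of the stop button, the big black one of 48 mm diameter, 62 mm above the table. Not to be pressed.
- stop (a joint): Travel of the stop button, m: 0 up, 0.006 fully down.
- loose_cork: Bystander: a loose cork standing on end, 24 mm diameter, 46 mm high. Origin: centre of its underside.
- loose_matchbox: Bystander: a loose matchbox, 36 x 53 x 15 mm. Origin: centre of its underside.
- foil_cutter: Bystander: a loose black ring-shaped foil cutter, 47 mm across, 14 mm high. Origin: centre of its underside.

How it is judged:
By the outcome, as a careful person would: the job done as asked, in the order asked, and still so for the second after the job is handed in, while the arm keeps its last pose, push and grip.
It also fails if it takes over 48 s, if anything falls off the work surface, if the arm or the gripper's body presses on something with over 40 N, if the wrist force passes 120 N, or if a joint passes its speed limit or range.

## Working session

There is one attempt and no reset: what is moved stays moved. The work goes in short steps, Python scripts to look and compute and a tool call to move; the robot and the scene stay as the last step left them, time stands still between calls to the robot, and variables do not carry over. Pictures are saved under pics/ and viewed, at most 10 in all, crops included, and the job is handed in when it is done.

Besides the shell and the picture viewer there is one more tool, called after "Request:" as name([rows], argument=value, ...), one row to a line, values as JSON. carry_out: Moves the arm, as the interface text tells. Its arguments: {"type":"object","properties":{"moves":{"type":"array","items":{"type":"object","properties":{"jaw":{"type":"number"},"dx":{"type":"number"},"dy":{"type":"number"},"dz":{"type":"number"},"yaw":{"type":"number"}}}},"grip_force":{"type":"number"}},"required":["moves"]}

```bash
mkdir -p pics; cat > h.py <<'E'
import numpy as np,cv2
from plant import *
def save(n,f):
    im=read_camera(n); cv2.imwrite('pics/'+f,im[:,:,::-1]); return im
def proj(n,p):
    m=camera_model(n);p=np.atleast_2d(p);c=(m['view']@np.c_[p,np.ones(len(p))].T)[:3]
    k=np.array(m['camera_matrix'])@np.array([c[0],-c[1],-c[2]]);return (k[:2]/k[2]).T
def unproj(n,uv,z):
    m=camera_model(n);V=np.array(m['view']);K=np.array(m['camera_matrix'])
    d=np.linalg.inv(K)@[uv[0],uv[1],1];d=V[:3,:3].T@np.array([d[0],-d[1],-d[2]])
    o=-V[:3,:3].T@V[:3,3];return o+d*(z-o[2])/d[2]
E
python3 - <<'E'
from h import *
a=save('scene','s0.png');b=save('top','t0.png')
print({k:v for k,v in camera_model('top').items()});print(camera_model('scene'));s=read_state();print(s['t'],s['tool_pos'],s['orientation'],s['force'])
E
```

```text
{'camera_matrix': array([[393.18394949,   0.        , 252.05909177],
       [  0.        , 393.18394949, 196.70619592],
       [  0.        ,   0.        ,   1.        ]]), 'view': array([[ 0.10421971, -0.99452265, -0.00793444, -0.08902317],
       [ 0.9603685 ,  0.09856046,  0.26072627, -0.51286399],
       [-0.25851616, -0.0347928 ,  0.96538016, -1.00353889],
       [ 0.        ,  0.        ,  0.        ,  1.        ]])}
{'camera_matrix': array([[373.12481443,   0.        , 255.28898735],
       [  0.        , 373.12481443, 195.38485977],
       [  0.        ,   0.        ,   1.        ]]), 'view': array([[-8.91577005e-01, -4.52868869e-01,  4.80866734e-04,
         4.58690619e-01],
       [ 3.33763532e-01, -6.56372207e-01,  6.76592515e-01,
        -2.85770775e-01],
       [-3.06092059e-01,  6.03394824e-01,  7.36357480e-01,
        -8.80653752e-01],
       [ 0.00000000e+00,  0.00000000e+00,  0.00000000e+00,
         1.00000000e+00]])}
0.1 [ 0.23060368 -0.5533374   0.21769071] [-3.07892510e+00 -6.15797241e-01  3.26116135e-04] [0.67337495 0.6391445  0.17024664]
```

View pics/s0.png

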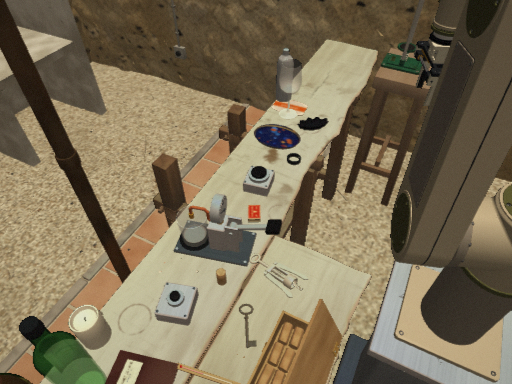

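View pics/t0.png

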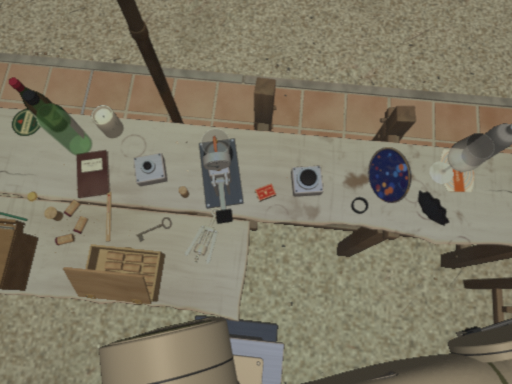

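The top picture shows the left box at (149,166), the stop-looking box at (308,178), the valve between them and its paddle at (224,215). I'll enlarge this region and compute positions.

```bash
python3 - <<'E'
from h import *
t=cv2.imread('pics/t0.png');s=cv2.imread('pics/s0.png')
a=cv2.resize(t[125:235,125:345],(800,400),interpolation=cv2.INTER_CUBIC)
cv2.imwrite('pics/c0.png',a)
b=cv2.resize(s[185:335,145:295],(600,600),interpolation=cv2.INTER_CUBIC);cv2.imwrite('pics/c1.png',b)
for n,uv,z in [('top',(149,166),.062),('scene',(176,296),.062),('top',(308,178),.062),('scene',(258,172),.062),('top',(224,215),.124),('scene',(274,226),.12)]:print(n,uv,unproj(n,uv,z).round(3))
E
```

```text
top (149, 166) [0.58  0.261 0.062]
scene (176, 296) [0.579 0.271 0.062]
top (308, 178) [ 0.59  -0.184  0.062]
scene (258, 172) [ 0.595 -0.176  0.062]
top (224, 215) [0.449 0.028 0.124]
scene (274, 226) [0.448 0.03  0.12 ]
```

View pics/c0.png

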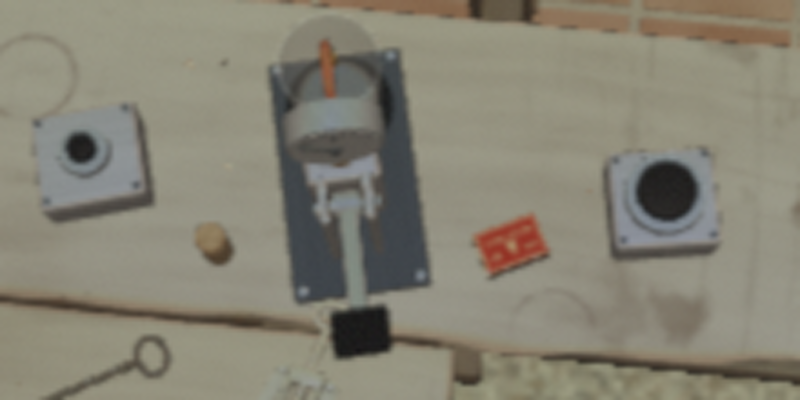

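View pics/c1.png

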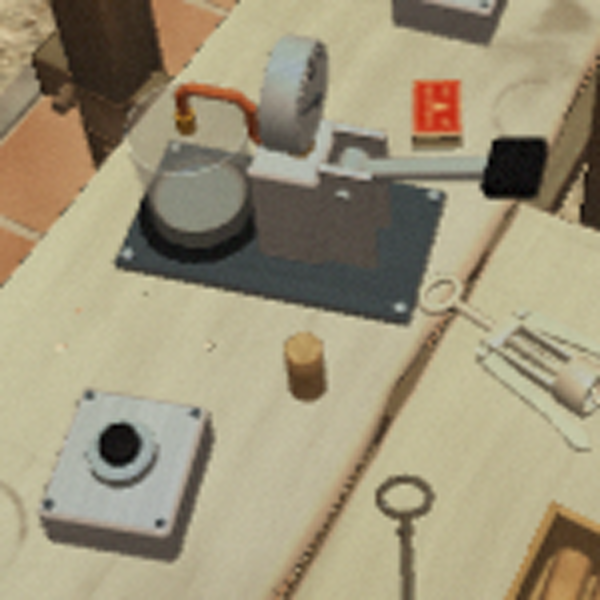

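The left box carries the small button in its collar, so it is start, at (147,166) in top and (175,296) in scene. The right one is the big stop button. The paddle top centre is about (224,215) in top. I'll refine these with blob centroids and the tool axes.

```bash
python3 - <<'E'
from h import *
from scipy.spatial.transform import Rotation as R
def blob(f,r,c,h,th):
    g=cv2.imread('pics/'+f).max(2)[r-h:r+h+1,c-h:c+h+1]
    g=cv2.resize(g,None,fx=8,fy=8,interpolation=cv2.INTER_CUBIC)
    n,l,st,ce=cv2.connectedComponentsWithStats((g<th).astype(np.uint8))
    k=1+np.argmax(st[1:,4]);return (ce[k]+.5)/8-.5+[c-h,r-h],st[k,2:]/8
for n,f,c,r,h,th,z in [('top','t0.png',147,166,6,80,.0615),('scene','s0.png',175,296,9,70,.060),('top','t0.png',224,215,12,60,.12),('scene','s0.png',274,227,12,60,.118)]:
    uv,st=blob(f,r,c,h,th);print(n,uv.round(1),st,unproj(n,uv,z).round(4))
# plate corners (top crop)
P=[unproj('top',np.array(p)/3.636+125,.008) for p in [(270,65),(398,50),(430,285),(297,300)]]
P=np.array(P);print(P.round(3));d=(P[0]+P[1]-P[2]-P[3])/2;print('valve x dir',d,np.degrees(np.arctan2(d[1],d[0])))
for n in ('top','scene'): print(proj(n,read_state()['tool_pos']))
s=read_state();M=R.from_rotvec(s['orientation']).as_matrix();print(M.round(4))
print('shift',M.T@(np.array([.579,.265,.24])-s['tool_pos']))
E
```

```text
top [146.8 165.2] [  8.375   8.25  420.   ] [0.5818 0.2681 0.0615]
scene [174.4 295.7] [ 10.25  10.5  671.75] [0.5835 0.2718 0.06  ]
top [223.8 215.9] [  16.5     13.625 1450.875] [0.4475 0.029  0.12  ]
scene [273.3 226.7] [  16.375   14.875 1620.375] [0.4493 0.0313 0.118 ]
[[ 0.685  0.141  0.008]
 [ 0.709  0.038  0.008]
 [ 0.513 -0.01   0.008]
 [ 0.49   0.092  0.008]]
valve x dir [0.19563586 0.04858423 0.        ] 13.946697689702871
[[480.11342867 333.07910881]]
[[422.4035211   95.31207497]]
[[ 9.231e-01  3.846e-01 -5.000e-04]
 [ 3.846e-01 -9.231e-01  1.600e-03]
 [ 1.000e-04 -1.700e-03 -1.000e+00]]
shift [ 0.63634928 -0.62142185 -0.0211726 ]
```

Request:
carry_out([
  {"jaw":0,"dx":0.04,"dy":-0.039,"dz":-0.003},
  {"jaw":0,"dx":0.04,"dy":-0.039,"dz":-0.003},
  {"jaw":0,"dx":0.04,"dy":-0.039,"dz":-0.003},
  {"jaw":0,"dx":0.04,"dy":-0.039,"dz":-0.003},
  {"jaw":0,"dx":0.04,"dy":-0.039,"dz":-0.003},
  {"jaw":0,"dx":0.04,"dy":-0.039,"dz":-0.003},
  {"jaw":0,"dx":0.04,"dy":-0.039,"dz":-0.003},
  {"jaw":0,"dx":0.04,"dy":-0.039},
], grip_force=10)

```text
invalid input at $.moves[0]: expected keys jaw, dx, dy, dz, yaw
```

Request:
carry_out([
  {"jaw":0,"dx":0.04,"dy":-0.039},
  {"jaw":0,"dx":0.04,"dy":-0.039},
  {"jaw":0,"dx":0.04,"dy":-0.039},
  {"jaw":0,"dx":0.04,"dy":-0.039},
  {"jaw":0,"dx":0.04,"dy":-0.039},
  {"jaw":0,"dx":0.04,"dy":-0.039},
  {"jaw":0,"dx":0.04,"dy":-0.039},
  {"jaw":0,"dx":0.04,"dy":-0.039},
])

```text
invalid input at $.moves[0]: expected keys jaw, dx, dy, dz, yaw
```

Request:
carry_out([
  {"jaw":0},
  {"jaw":0},
])

```text
invalid input at $.moves[0]: expected keys jaw, dx, dy, dz, yaw
```

Request:
carry_out([
  {"jaw":0,"dx":0.04,"dy":-0.039,"dz":-0.003,"yaw":0},
  {"jaw":0,"dx":0.04,"dy":-0.039,"dz":-0.003,"yaw":0},
  {"jaw":0,"dx":0.04,"dy":-0.039,"dz":-0.003,"yaw":0},
  {"jaw":0,"dx":0.04,"dy":-0.039,"dz":-0.003,"yaw":0},
  {"jaw":0,"dx":0.04,"dy":-0.039,"dz":-0.003,"yaw":0},
  {"jaw":0,"dx":0.04,"dy":-0.039,"dz":-0.003,"yaw":0},
  {"jaw":0,"dx":0.04,"dy":-0.039,"dz":-0.003,"yaw":0},
  {"jaw":0,"dx":0.04,"dy":-0.039,"dz":0,"yaw":0},
], grip_force=10)

```text
t: 1.1
tool_pos: [0.4065, -0.141, 0.2397]
orientation: [3.08, 0.616, 0.001]
force: [1.4, -1.1, -0.0]
opening: 0.0179
gripper_force: 0.0
```

Request:
carry_out([
  {"jaw":0,"dx":0.04,"dy":-0.039,"dz":0,"yaw":0},
  {"jaw":0,"dx":0.04,"dy":-0.039,"dz":0,"yaw":0},
  {"jaw":0,"dx":0.04,"dy":-0.039,"dz":0,"yaw":0},
  {"jaw":0,"dx":0.04,"dy":-0.039,"dz":0,"yaw":0},
  {"jaw":0,"dx":0.04,"dy":-0.039,"dz":0,"yaw":0},
  {"jaw":0,"dx":0.04,"dy":-0.039,"dz":0,"yaw":0},
  {"jaw":0,"dx":0.04,"dy":-0.039,"dz":0,"yaw":0},
  {"jaw":0,"dx":0.04,"dy":-0.039,"dz":0,"yaw":0},
])

```text
t: 2.1
tool_pos: [0.5818, 0.2701, 0.239]
orientation: [3.08, 0.616, -0.001]
force: [1.3, -0.3, 0.5]
opening: 0.0003
gripper_force: 0.0
```

Request:
carry_out([
  {"jaw":0,"dx":0,"dy":0,"dz":0.06,"yaw":0},
  {"jaw":0,"dx":0,"dy":0,"dz":0.06,"yaw":0},
  {"jaw":0,"dx":0,"dy":0,"dz":0.03,"yaw":0},
  {"jaw":0,"dx":0,"dy":0,"dz":0,"yaw":0},
  {"jaw":0,"dx":0,"dy":0,"dz":0,"yaw":0},
])

```text
t: 2.72
tool_pos: [0.5825, 0.2686, 0.0914]
orientation: [-3.08, -0.616, -0.003]
force: [0.3, 0.2, 0.3]
opening: 0.0007
gripper_force: 0.0
```

```bash
python3 - <<'E'
from h import *
from scipy.spatial.transform import Rotation as R
a=save('scene','s1.png');b=save('top','t1.png');s=read_state();print(s['t'],s['tool_pos'],s['force'],s['opening'])
M=R.from_rotvec(s['orientation']).as_matrix();print(M.T@(np.array([.582,.269,.062])-s['tool_pos']))
A=cv2.resize(a[240:340,120:230],(440,400),interpolation=cv2.INTER_CUBIC);B=cv2.resize(b[125:205,105:190],(425,400),interpolation=cv2.INTER_CUBIC)
B=B[:, :360]
cv2.imwrite('pics/c2.png',np.hstack([A,B])[:,:,::-1])
E
```

```text
2.825 [0.58328945 0.26889417 0.09250717] [-0.59076826  0.72065499  0.42461625] 0.0004280632778839153
[-0.00127859 -0.00059773  0.03050195]
```

View pics/c2.png

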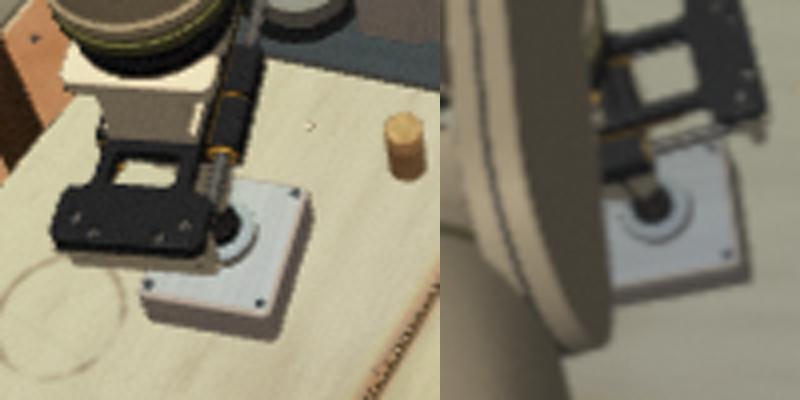

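The picture shows the shut finger tips right over the start button (top-view crop (655,205)), with the cork clear. Pressing.

Request:
carry_out([
  {"jaw":0,"dx":0,"dy":0,"dz":0.025,"yaw":0},
  {"jaw":0,"dx":0,"dy":0,"dz":0.004,"yaw":0},
  {"jaw":0,"dx":0,"dy":0,"dz":0.003,"yaw":0},
  {"jaw":0,"dx":0,"dy":0,"dz":0,"yaw":0},
])

```text
t: 3.32
tool_pos: [0.5822, 0.2685, 0.0589]
orientation: [-3.08, -0.616, -0.002]
force: [-2.1, 0.1, 3.1]
opening: 0.0007
gripper_force: 1.6
```

Request:
carry_out([
  {"jaw":0,"dx":0,"dy":0,"dz":0.002,"yaw":0},
  {"jaw":0,"dx":0,"dy":0,"dz":0.002,"yaw":0},
  {"jaw":0,"dx":0,"dy":0,"dz":0,"yaw":0},
])

```text
t: 3.7
tool_pos: [0.5823, 0.2686, 0.0561]
orientation: [-3.08, -0.616, -0.003]
force: [-6.5, -3.2, 16.2]
opening: 0.0007
gripper_force: 8.2
```

The button is bottomed (16 N at z=56 mm). Now I lift and move over the paddle.

Request:
carry_out([
  {"jaw":0,"dx":0,"dy":0,"dz":-0.01,"yaw":0},
  {"jaw":0,"dx":0,"dy":0,"dz":-0.05,"yaw":0},
  {"jaw":0,"dx":0,"dy":0,"dz":-0.06,"yaw":0},
  {"jaw":0,"dx":0,"dy":0,"dz":-0.06,"yaw":0},
  {"jaw":0,"dx":-0.044,"dy":0.034,"dz":0,"yaw":0},
  {"jaw":0,"dx":-0.044,"dy":0.034,"dz":0,"yaw":0},
  {"jaw":0,"dx":-0.044,"dy":0.034,"dz":0,"yaw":0},
  {"jaw":0,"dx":-0.044,"dy":0.034,"dz":0,"yaw":0},
])

```text
t: 4.7
tool_pos: [0.4705, 0.0738, 0.2336]
orientation: [3.08, 0.617, 0.001]
force: [0.4, -0.2, 0.8]
opening: 0.0006
gripper_force: 0.0
```

Request:
carry_out([
  {"jaw":0,"dx":-0.044,"dy":0.033,"dz":0,"yaw":0},
  {"jaw":0,"dx":0,"dy":0,"dz":0.05,"yaw":0},
  {"jaw":0,"dx":0,"dy":0,"dz":0.03,"yaw":0},
  {"jaw":0,"dx":0,"dy":0,"dz":0,"yaw":0},
  {"jaw":0,"dx":0,"dy":0,"dz":0,"yaw":0},
])

```text
t: 5.32
tool_pos: [0.4443, 0.0278, 0.1551]
orientation: [3.08, 0.617, 0.002]
force: [0.4, 0.0, 0.5]
opening: 0.0003
gripper_force: 0.0
```

```bash
python3 - <<'E'
from h import *
a=save('scene','s2.png');b=save('top','t2.png')
F=[];P=[]
for i in range(8):
    read_camera('top');s=read_state();F.append(s['force']);P.append(s['tool_pos'])
print(s['t'],np.mean(P,0),np.std(P,0),np.mean(F,0),np.std(F,0))
A=cv2.resize(a[170:270,160:310],(600,400),interpolation=cv2.INTER_CUBIC)[:,:400*2//2+100];B=cv2.resize(b[130:240,190:260],None,fx=3.6364,fy=3.6364,interpolation=cv2.INTER_CUBIC)
cv2.imwrite('pics/c3.png',np.hstack([A,B])[:,:,::-1])
E
```

```text
5.825 [0.44409144 0.02778472 0.15453402] [3.91196791e-04 2.75467578e-05 5.53484198e-04] [-0.13057816  0.07315892 -0.17318774] [0.25241319 0.329685   0.26702042]
```

View pics/c3.png

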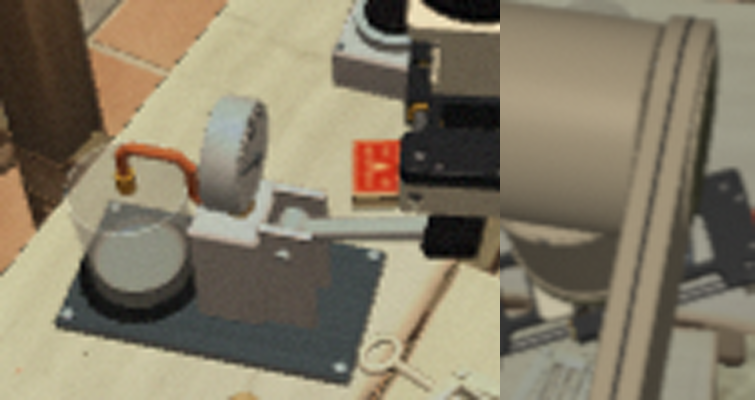

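The tool is over the paddle and the matchbox is clear. Pushing gently to about half.

Request:
carry_out([
  {"jaw":0,"dx":0,"dy":0,"dz":0.02,"yaw":0},
  {"jaw":0,"dx":0,"dy":0,"dz":0.01,"yaw":0},
  {"jaw":0,"dx":0,"dy":0,"dz":0.008,"yaw":0},
  {"jaw":0,"dx":0,"dy":0,"dz":0.008,"yaw":0},
  {"jaw":0,"dx":0,"dy":0,"dz":0.006,"yaw":0},
  {"jaw":0,"dx":0,"dy":0,"dz":0.005,"yaw":0},
  {"jaw":0,"dx":0,"dy":0,"dz":0.003,"yaw":0},
  {"jaw":0,"dx":0,"dy":0,"dz":0,"yaw":0},
])

```text
t: 6.82
tool_pos: [0.4434, 0.0276, 0.0936]
orientation: [3.081, 0.616, -0.001]
force: [-3.8, -1.7, 4.6]
opening: 0.0008
gripper_force: 2.2
```

```bash
python3 - <<'E'
from h import *
F=[];P=[]
for i in range(10):
    a=read_camera('scene');s=read_state();F.append(s['force']);P.append(s['tool_pos'])
b=read_camera('top')
print(s['t'],np.mean(P,0),np.std(P,0),np.mean(F,0),np.std(F,0))
A=cv2.resize(a[185:260,195:285],(480,400),interpolation=cv2.INTER_CUBIC);B=cv2.resize(b[130:210,195:255],(300,400),interpolation=cv2.INTER_CUBIC)
cv2.imwrite('pics/c4.png',np.hstack([A,B])[:,:,::-1])
E
```

```text
7.325 [0.4435448  0.0276746  0.09378439] [3.41774042e-05 1.98111689e-05 4.36876366e-05] [-3.06793403 -1.16020861  4.19093806] [0.24531215 0.46638867 0.36402001]
```

View pics/c4.png

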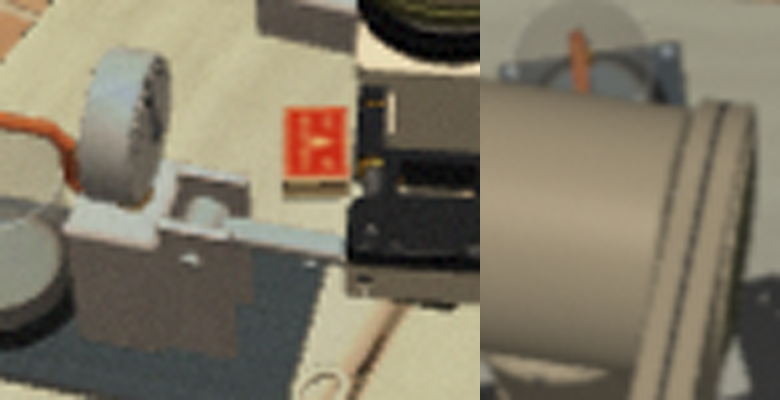

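The dial face isn't legible from here, but the lever is nearly level. The TCP is at 93.8 mm, so 2.3 mm remain. The z reading was confirmed when the start button bottomed at 56.1 mm against 56 expected.

Request:
carry_out([
  {"jaw":0,"dx":0,"dy":0,"dz":0.0023,"yaw":0},
  {"jaw":0,"dx":0,"dy":0,"dz":0,"yaw":0},
  {"jaw":0,"dx":0,"dy":0,"dz":0,"yaw":0},
  {"jaw":0,"dx":0,"dy":0,"dz":0,"yaw":0},
])

```text
t: 7.88
tool_pos: [0.4437, 0.0277, 0.0914]
orientation: [3.081, 0.616, 0.001]
force: [-1.7, -0.5, 4.8]
opening: 0.0008
gripper_force: 2.5
```

```bash
python3 - <<'E'
from h import *
F=[];P=[];I=[]
for i in range(10):
    I.append(read_camera('scene').astype(float));s=read_state();F.append(s['force']);P.append(s['tool_pos'])
print(s['t'],np.mean(P,0),np.std(P,0),np.mean(F,0),s['orientation'])
a=np.mean(I,0).astype(np.uint8)
# dial: face centre ~ 150mm up, hinge (.549,.055); lever bar ends for angle check
h=np.array([.549,.055]);x=np.array([np.cos(.243),np.sin(.243)])
for d in (-.03,-.06,-.09): print(proj('scene',np.r_[h+d*x,.085]))
c=cv2.resize(a[188:248,195:285],(600,400),interpolation=cv2.INTER_LANCZOS4)
d=cv2.resize(a[190:230,207:229],None,fx=9,fy=10,interpolation=cv2.INTER_LANCZOS4)
cv2.imwrite('pics/c5.png',np.hstack([c,d])[:,:,::-1])
E
```

```text
8.375 [0.44365134 0.02770326 0.09144661] [9.71454100e-06 8.15462720e-06 1.14535674e-05] [-2.3929833  -1.34543306  5.17037948] [3.08052151e+00 6.16173579e-01 5.74654114e-04]
[[244.89367157 229.26223283]]
[[256.3994758  231.39490179]]
[[268.01693616 233.54826688]]
```

View pics/c5.png

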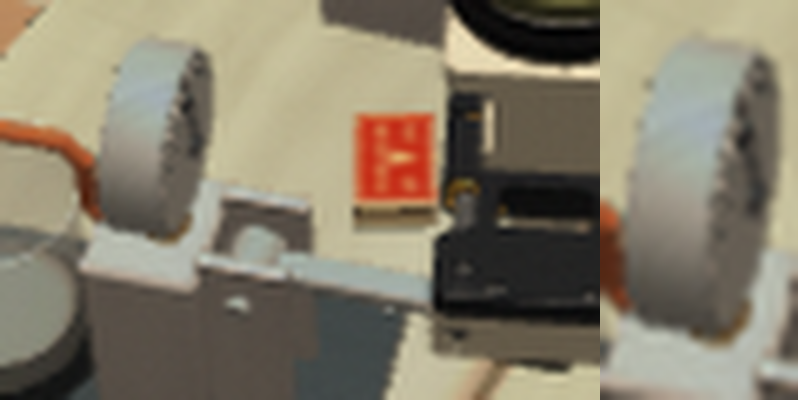

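The lever runs level in the image (slope about 0.17–0.19, against 0.187 predicted for a level lever). The tip is at 91.4 mm (target 91.5), and the force of about 5.3 N matches the 5.5 N given for half travel. Handing in.

```bash
python3 -c "
from plant import *
print(close_job())"
```

```text
the job is handed in; nothing more can be done
None
```

I pressed the start button fully down and let go (I took no look at it coming back up), then pushed the lever to half travel and handed the job in while still holding it there (tip at 91.4 mm, about 5.3 N); the needle couldn't be read in the images, so half travel rests on tip height, force and the level lever.

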